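# Snap the press-stud clip shut with the held pliers

### The job

Two pairs of snap pliers lie flat on low black stands on the gaming desk. Take the pair that has the white cable clip standing between its jaws and squeeze its two handles together until the clip's press stud clicks shut, then let go so that the handles spring open again. Leave the other pair, whose jaws are empty, alone.

Things in the scene. Friction and masses are not known exactly. Their poses are not given: they have to be found in the camera images.
- pliers_grip (a point): Midpoint between the two grey handles of the right pliers, 55 mm above the desk, 115 mm from the pivot; fixed. x points to the jaws, z up; both handles close along y. Handles: bars 9 mm wide, 14 high, in a V (12 deg each side): 58 mm over their outsides here, about 21 closed, 80 at the free ends (-x). Below: bare desk. Black stand (12 high) begins 65 mm ahead, white clip (top 87 mm up) 145 ahead.
- pliers (a joint): How far each handle of the right pliers is closed, rad: 0 open (a spring brings them back when let go), 0.16 fully closed (stop). The jaws meet the clip at about 0.03 and the stud clicks at about 0.1. It takes about 5 N on each handle at the grip point.
- snap (a joint): How far each half of the white clip has slid to the other, m: 0 open (two upright white plates 60 mm long, 64 high, 12 mm apart), 0.006 snapped shut. It jumps shut by itself once past 0.003 and then stays shut.
- spare (a joint): The same handle angle of the other pair of pliers, of the same make on a stand of its own, with nothing between its jaws: 0 open, 0.16 closed. To be left alone.

How it is judged:
By the outcome, as a careful person would: the job done as asked, in the order asked, and still so for the second after the job is handed in, with the robot touching nothing.
It also fails if it takes over 32 s, if anything falls off the work surface, if the arm or the gripper's body presses on something with over 40 N, if the wrist force passes 120 N, or if a joint passes its speed limit or range.

### The arm

A 7-joint arm with a two-finger parallel gripper is mounted at the origin on the work surface. World frame = base frame: x ahead of the robot, y to its left, z up, the work surface at z = 0. Lengths are in m, angles in rad, forces in N, time in s.
With the tool pointing down it reaches from about 0.425 to 0.925 m from the base axis. Payload 6.8 kg.
Tool frame: the origin (TCP) lies at the very end of the fingers, on their centre line; the grasp point (between the pads) lies 19 mm behind it; y points along the fingers, x is the direction in which the jaws open and shut, and the axes are right-handed (so a half turn about y gives the same grasp; the last joint's range is limited). The gripper opens to 85 mm and grips with 20 to 120 N. Pads are 22 mm wide; open, the fingers measure 114 mm over their backs; the gripper's body (76 mm by 85 mm) begins 54 mm behind the grasp point. The pads swing forward as they close: fully open they stand 13 mm farther back than shut.
Start: joints at [1.199, 0.477, 0.022, 1.555, -0.011, 1.109, -0.083], TCP at [0.176, -0.652, 0.231] pointing down, gripper open.
Joint ranges: [-2.96, 2.96], [-0.34, 2.1], [-1.41, 1.46], [0.24, 2.44], [-1.37, 4.51], [0.17, 1.92], [-2.96, 2.96]. Speed limits (rad/s): [2.39, 2.39, 3.14, 3.14, 3.14, 3.14, 3.14].

### API

Orientations are given as a rotation vector (axis times angle).
In Python, from bench import r, imaging gives the robot as it stands.
- The arm moves only by the shell command python3 -m jog 'ROWS' [FORCE]. ROWS is text: rows parted by semicolons, each of 7 numbers parted by spaces: the turn, a rotation vector about the tool's x, y, z in degrees, then the shift along the tool's x, y, z in mm, then the opening, from 0 (shut) to 1 (fully open). A call has exactly 5 rows; each row shifts and turns the commanded pose from where the row before left it, along the tool's axes as they then stand; what a row does not reach is not made up. A row lasts 1/12 s, in which the tool goes at most 41.7 mm and 7.16 degrees, less where a joint would pass 70% of its speed; a pose out of reach is approached as far as the arm can. A call with a gripper value outside its range is refused whole. The fingers move at their own pace and stop on an object; FORCE is the grip in N (left out, the last holds). Time passes only in rows, so rows that do not move let the fingers close, or fill a call up. It gives the time, the measured TCP pose, the force and the opening at its end, in the units of the state.
- r.get_obs(): the state, without advancing time (a new reading comes with each control period).
- imaging.grab_frame(name): name is "scene" or "top"; returns a dict with "color" (384x512x3 uint8, red, green, blue), "z_map" (384x512 float32, m along the optical axis (not along the pixel's ray), 0 where there is no reading), "fx", "fy", "cx", "cy" (pixels), "world_to_cam" (4x4, takes a point from world to camera coordinates). Camera axes: x right, y up, looking along -z (the intrinsics and any distortion apply to the point x, -y, -z); pixel columns grow to the right and rows downward; lengths in m; the calibration is good to about 2 mm. A picture is of the moment at which its call begins.
- r.hand_in(): hands the job in, once; it reports no verdict.
The state is a dict: "clock": time; "joints": joint angles; "qvel": joint speeds; "tau": joint torques, N m; "tcp_pos": TCP position; "orientation": TCP orientation; "contact_force": force on the tool from outside, world axes, zero at the start; "moment": the same for the moment, N m; "grip_width": finger opening in m.
Only numpy, scipy, OpenCV 4.12 (cv2) and the standard library are available. Lean on these libraries where they do the work, as an engineer would, in place of code of your own. Each camera call takes 0.05 s, during which the arm holds its last target.

## Working session

There is one attempt and no reset: what is moved stays moved. The work goes in short steps, Python scripts to look and compute and a shell command to move; the robot and the scene stay as the last step left them, time stands still between calls to the robot, and variables do not carry over. Pictures are saved under pics/ and viewed, and the job is handed in when it is done.

```bash
mkdir -p pics; ls; python3 - <<'E'
from bench import r, imaging
import cv2,numpy as np
print(r.get_obs())
for n in("scene","top"):
    f=imaging.grab_frame(n); cv2.imwrite(f"pics/{n}0.png",f["color"][:,:,::-1])
    np.savez(f"{n}0.npz",**f); print(n,f["fx"],f["fy"],f["cx"],f["cy"],[k for k in f]); print(np.round(f["world_to_cam"],4))
E
```

```text
pics
{'clock': 0.0, 'joints': array([ 1.19890235,  0.47777031,  0.02235783,  1.55648172, -0.0115131 ,
        1.10926512, -0.08309995]), 'qvel': array([-2.71235553e-04, -5.13563107e-04,  1.72273665e-04, -1.22047843e-03,
        8.20512326e-04, -1.23704960e-05,  9.33775399e-04]), 'tau': array([ 8.49820208e-04, -5.96447325e+01,  1.60890877e+00, -2.81196606e+01,
        1.25965310e-02,  9.35904711e-03,  2.51149100e-05]), 'tcp_pos': array([ 0.17582551, -0.65108086,  0.23033325]), 'orientation': array([-1.32149545,  1.01380642, -1.01130651]), 'contact_force': array([0.04824849, 0.3246872 , 0.09909941]), 'moment': array([0.04026148, 0.01130979, 0.00112538]), 'grip_width': 0.08543288784030632}
scene 424.94000835529124 424.94000835529124 254.09898070739615 190.18683350943138 ['color', 'z_map', 'fx', 'fy', 'cx', 'cy', 'world_to_cam']
[[ 0.7585  0.6516  0.0086 -0.4521]
 [-0.5016  0.5754  0.646   0.2828]
 [ 0.4159 -0.4943  0.7633 -1.2881]
 [ 0.      0.      0.      1.    ]]
top 402.93326250082254 402.93326250082254 255.24522591679917 193.81738513568612 ['color', 'z_map', 'fx', 'fy', 'cx', 'cy', 'world_to_cam']
[[ 0.1696 -0.9855  0.0041 -0.1174]
 [ 0.9608  0.1663  0.2218 -0.6149]
 [-0.2193 -0.0336  0.9751 -0.9077]
 [ 0.      0.      0.      1.    ]]
```

View pics/scene0.png

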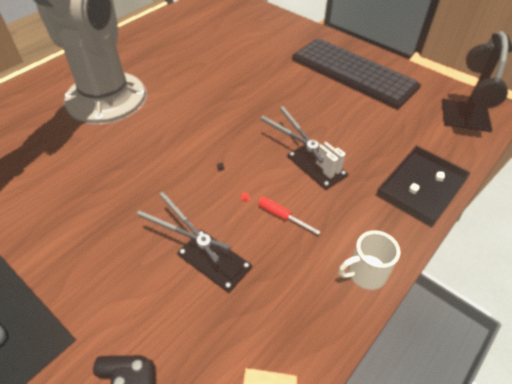

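View pics/top0.png

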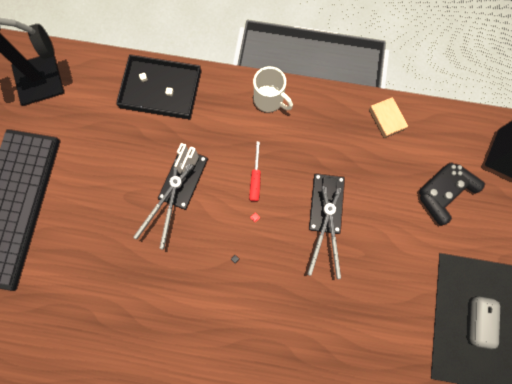

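```bash
cat > h.py <<'E'
import numpy as np,cv2
def load(n): return dict(np.load(n))
def ray(f,u,v):
    W=f["world_to_cam"];R=W[:3,:3];t=W[:3,3]
    d=np.array([(u-f["cx"])/f["fx"],-(v-f["cy"])/f["fy"],-1.0])
    return -R.T@t, R.T@d
def onz(f,u,v,z):
    o,d=ray(f,u,v); return o+d*(z-o[2])/d[2]
def dep(f,u,v):
    o,d=ray(f,u,v); return o+d*f["z_map"][int(round(v)),int(round(u))]
def proj(f,p):
    W=f["world_to_cam"];c=W[:3,:3]@p+W[:3,3]
    return f["cx"]+f["fx"]*c[0]/-c[2], f["cy"]-f["fy"]*c[1]/-c[2]
E
python3 - <<'E'
from h import *
for n,(x,y,w,h) in dict(top=(120,135,100,120),scene=(250,95,110,100)).items():
    f=load(n+"0.npz"); c=f["color"][y:y+h,x:x+w,::-1]
    cv2.imwrite(f"pics/{n}c.png",cv2.resize(c,None,fx=5,fy=5,interpolation=cv2.INTER_CUBIC)[:600])
f=load("top0.npz")
Z=f["z_map"]
pts=np.array([[*dep(f,u,v),u,v] for v in range(135,255) for u in range(120,220)])
for a,b in((.04,.07),):
    s=pts[(pts[:,2]>a)&(pts[:,2]<b)]; print(len(s)); print(np.round(s[::12],3))
E
```

```text
910
[[7.12e-01 1.78e-01 6.90e-02 1.86e+02 1.48e+02]
 [7.06e-01 1.79e-01 5.50e-02 1.86e+02 1.52e+02]
 [6.97e-01 1.81e-01 6.50e-02 1.84e+02 1.54e+02]
 [6.98e-01 1.55e-01 6.70e-02 1.94e+02 1.55e+02]
 [6.93e-01 1.82e-01 5.30e-02 1.84e+02 1.57e+02]
 [6.82e-01 2.02e-01 5.90e-02 1.75e+02 1.59e+02]
 [6.96e-01 1.56e-01 4.10e-02 1.95e+02 1.59e+02]
 [6.90e-01 1.57e-01 4.90e-02 1.94e+02 1.60e+02]
 [6.89e-01 1.57e-01 4.50e-02 1.94e+02 1.61e+02]
 [6.73e-01 1.86e-01 6.30e-02 1.80e+02 1.63e+02]
 [6.71e-01 1.70e-01 6.90e-02 1.86e+02 1.64e+02]
 [6.71e-01 1.63e-01 6.40e-02 1.89e+02 1.65e+02]
 [6.69e-01 1.65e-01 6.20e-02 1.88e+02 1.66e+02]
 [6.65e-01 1.70e-01 6.30e-02 1.86e+02 1.67e+02]
 [6.62e-01 1.88e-01 5.30e-02 1.79e+02 1.68e+02]
 [6.57e-01 1.94e-01 5.80e-02 1.76e+02 1.69e+02]
 [6.65e-01 1.58e-01 5.30e-02 1.91e+02 1.69e+02]
 [6.59e-01 1.64e-01 6.10e-02 1.88e+02 1.70e+02]
 [6.56e-01 1.66e-01 6.00e-02 1.87e+02 1.71e+02]
 [6.46e-01 1.96e-01 6.00e-02 1.74e+02 1.73e+02]
 [6.47e-01 1.76e-01 6.00e-02 1.82e+02 1.74e+02]
 [6.45e-01 1.71e-01 5.90e-02 1.84e+02 1.75e+02]
 [6.35e-01 1.99e-01 6.10e-02 1.72e+02 1.
[... 1852 characters left out ...]
6.00e-02 1.66e+02 2.25e+02]
 [5.14e-01 1.83e-01 5.80e-02 1.68e+02 2.26e+02]
 [4.98e-01 2.48e-01 5.90e-02 1.40e+02 2.28e+02]
 [4.96e-01 2.45e-01 5.90e-02 1.41e+02 2.29e+02]
 [4.95e-01 2.41e-01 5.50e-02 1.43e+02 2.30e+02]
 [5.01e-01 1.89e-01 5.90e-02 1.64e+02 2.31e+02]
 [4.99e-01 1.84e-01 6.10e-02 1.66e+02 2.32e+02]
 [4.98e-01 1.83e-01 4.90e-02 1.67e+02 2.33e+02]
 [4.79e-01 2.54e-01 6.30e-02 1.35e+02 2.35e+02]
 [4.78e-01 2.52e-01 6.00e-02 1.36e+02 2.36e+02]
 [4.86e-01 1.90e-01 6.20e-02 1.62e+02 2.37e+02]
 [4.81e-01 1.89e-01 6.10e-02 1.62e+02 2.39e+02]
 [4.77e-01 1.84e-01 6.00e-02 1.64e+02 2.41e+02]
 [4.70e-01 1.87e-01 5.80e-02 1.62e+02 2.44e+02]
 [4.66e-01 1.82e-01 5.50e-02 1.64e+02 2.46e+02]]
```

```bash
sleep 1; ls pics
```

```text
scene0.png
scenec.png
top0.png
topc.png
```

View pics/topc.png

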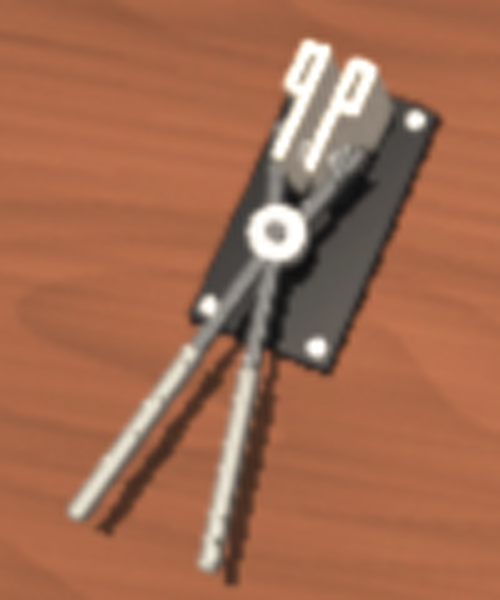

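View pics/scenec.png

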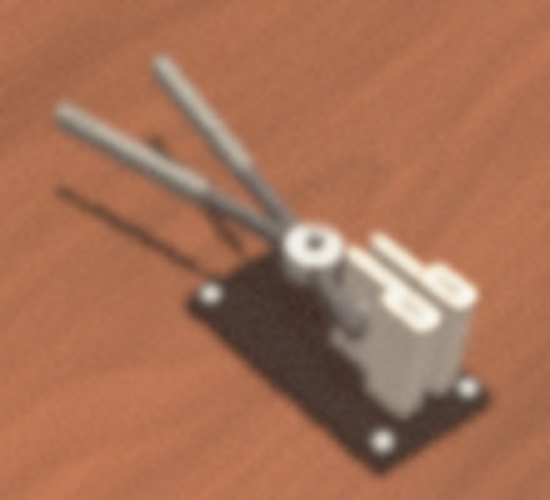

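```bash
python3 - <<'E'
from h import *
f=load("top0.npz"); g=load("scene0.npz")
def meas(f,rg,zt=.062):
    y0,y1,x0,x1=rg
    S=cv2.cvtColor(f["color"],cv2.COLOR_RGB2HSV); m=((S[:,:,1]<70)&(S[:,:,2]>125)).astype(np.uint8)
    mm=np.zeros_like(m);mm[y0:y1,x0:x1]=m[y0:y1,x0:x1]
    n,l,st,ce=cv2.connectedComponentsWithStats(mm)
    L=[]
    for i in np.argsort(-st[1:,4])[:2]+1:
        v,u=np.where(l==i); P=np.array([onz(f,a,b,zt)[:2] for a,b in zip(u,v)])
        vx,vy,cx,cy=cv2.fitLine(P.astype(np.float32),cv2.DIST_HUBER,0,1e-4,1e-4).ravel()
        d=np.array([vx,vy],float); d*=np.sign(d[0]); c=np.array([cx,cy],float)
        s=(P-c)@d; w=(P-c)@[-d[1],d[0]]
        L.append((c,d)); print(st[i],"dir deg",np.degrees(np.arctan2(d[1],d[0])),"end",c+d*s.min(),"len",np.ptp(s),"w sd*3.46",w.std()*3.46)
    (c1,d1),(c2,d2)=L
    t=np.linalg.solve(np.c_[d1,-d2],c2-c1); p=c1+d1*t[0]
    ax=d1+d2; ax/=np.linalg.norm(ax)
    print("pivot",p,"axis deg",np.degrees(np.arctan2(ax[1],ax[0])),"grip",p-.115*ax)
meas(f,(206,252,125,180)); meas(g,(104,134,255,302))
print("ring top",dep(f,175,182)); 
for z in(.07,.075,.08): print(z,onz(f,175.2,181.8,z),onz(g,312.5,144.3,z))
E
```

```text
[160 206  12  43 156] dir deg 0.5325432264914316 end [0.4594562  0.18667467] len 0.10344730781321418 w sd*3.46 0.008651231294645893
[134 206  26  33 146] dir deg -23.410708277703673 end [0.47186643 0.25479516] len 0.09527864079516847 w sd*3.46 0.008990071583095421
pivot [0.62563532 0.18821929] axis deg -11.43908262463705 grip [0.51291967 0.21102678]
[262 116  31  18 121] dir deg 0.7513155351524669 end [0.46398834 0.18476567] len 0.0997093831457829 w sd*3.46 0.013055438031407714
[281 107  21  25 112] dir deg -23.58860817403474 end [0.47687319 0.25179206] len 0.10858915250930805 w sd*3.46 0.011776134294108653
pivot [0.62552248 0.18688397] axis deg -11.418646336103096 grip [0.5127987  0.20965125]
ring top [0.62237281 0.1874273  0.06632809]
0.07 [0.62213857 0.18616529 0.07      ] [0.63250621 0.18038767 0.07      ]
0.075 [0.62103316 0.18495626 0.075     ] [0.6351483  0.17572252 0.075     ]
0.08 [0.61992776 0.18374723 0.08      ] [0.63779038 0.17105736 0.08      ]
```

```bash
cat > plan.py <<'E'
from bench import r
import numpy as np
from scipy.spatial.transform import Rotation as R
def target(sign=1):
    a=np.radians(-11.43+90); x=sign*np.array([np.cos(a),np.sin(a),0]); y=np.array([0,0,-1.]); return R.from_matrix(np.c_[x,y,np.cross(x,y)])
def rel(p,s=1):
    o=r.get_obs(); A=R.from_rotvec(o["orientation"]); T=target(s)
    print("tcp",np.round(o["tcp_pos"],4),"t",round(o["clock"],2),"F",np.round(o["contact_force"],1),"w",round(o["grip_width"],4),"j",np.round(o["joints"],2))
    print("sign",s,"turn deg",np.round((A.inv()*T).as_rotvec(degrees=True),2),"shift now-axes mm",np.round(1e3*A.inv().apply(np.array(p)-o["tcp_pos"]),1), "shift target-axes",np.round(1e3*T.inv().apply(np.array(p)-o["tcp_pos"]),1))
E
python3 - <<'E'
from plan import *
print(np.round(R.from_rotvec(r.get_obs()["orientation"]).as_matrix(),3))
for s in(1,-1): rel((.45,-.45,.23),s); rel((.513,.2103,.16),s)
E
```

```text
[[ 0.261 -0.001  0.965]
 [-0.965  0.002  0.261]
 [-0.002 -1.    -0.   ]]
tcp [ 0.1758 -0.6511  0.2304] t 0.1 F [0.2 0.4 0.4] w 0.0854 j [ 1.2   0.48  0.02  1.56 -0.01  1.11 -0.08]
sign 1 turn deg [-1.3000e-01 -1.5346e+02 -4.0000e-02] shift now-axes mm [-122.7    0.6  317.1] shift target-axes [ 251.5    0.4 -228.9]
tcp [ 0.1758 -0.6511  0.2304] t 0.1 F [0.2 0.4 0.4] w 0.0854 j [ 1.2   0.48  0.02  1.56 -0.01  1.11 -0.08]
sign 1 turn deg [-1.3000e-01 -1.5346e+02 -4.0000e-02] shift now-axes mm [-743.6   71.6  550.2] shift target-axes [ 911.2   70.4 -159.8]
tcp [ 0.1758 -0.6511  0.2304] t 0.1 F [0.2 0.4 0.4] w 0.0854 j [ 1.2   0.48  0.02  1.56 -0.01  1.11 -0.08]
sign -1 turn deg [ 0.03 26.54 -0.09] shift now-axes mm [-122.7    0.6  317.1] shift target-axes [-251.5    0.4  228.9]
tcp [ 0.1758 -0.6511  0.2304] t 0.1 F [0.2 0.4 0.4] w 0.0854 j [ 1.2   0.48  0.02  1.56 -0.01  1.11 -0.08]
sign -1 turn deg [ 0.03 26.54 -0.09] shift now-axes mm [-743.6   71.6  550.2] shift target-axes [-911.2   70.4  159.8]
```

```bash
python3 -m jog '0 5.3 0 -15 0 30 1; 0 5.3 0 -20 0 32 1; 0 5.3 0 -20 0 32 1; 0 5.3 0 -20 0 32 1; 0 5.3 0 -20 0 32 1' 20; python3 - <<'E'
from plan import *
rel((.513,.2103,.16),-1)
E
```

```text
clock: 0.52
tcp_pos: [0.3263, -0.544, 0.231]
orientation: [-1.106, 1.359, -1.357]
contact_force: [0.4, -0.5, -0.0]
grip_width: 0.0856
tcp [ 0.3263 -0.544   0.231 ] t 0.52 F [ 0.4 -0.5 -0. ] w 0.0856 j [ 0.88  0.41  0.07  1.66 -0.03  1.07 -0.82]
sign -1 turn deg [ 0.05 -0.26 -0.05] shift now-axes mm [-776.4   71.7   30.1] shift target-axes [-776.3   71.    33.5]
```

```bash
python3 -m jog '0 0 0 -36 0 15 1; 0 0 0 -38 0 15 1; 0 0 0 -38 0 15 1; 0 0 0 -38 0 15 1; 0 0 0 -38 0 15 1' >/dev/null; python3 -m jog '0 0 0 -40 0 0 1; 0 0 0 -40 0 0 1; 0 0 0 -40 0 0 1; 0 0 0 -40 0 0 1; 0 0 0 -40 0 0 1'; python3 -m jog '0 0 0 -38 0 -5 1; 0 0 0 -38 0 -5 1; 0 0 0 -38 0 -5 1; 0 0 0 -38 0 -5 1; 0 0 0 -38 0 -5 1'; python3 - <<'E'
from plan import *
rel((.513,.2103,.16),-1)
E
```

```text
clock: 1.35
tcp_pos: [0.4756, -0.1782, 0.2311]
orientation: [-1.109, 1.354, -1.354]
contact_force: [0.5, -0.2, 0.0]
grip_width: 0.0854
clock: 1.77
tcp_pos: [0.4883, 0.0128, 0.2312]
orientation: [-1.109, 1.354, -1.354]
contact_force: [0.8, 0.2, 0.1]
grip_width: 0.0853
tcp [0.4883 0.0128 0.2312] t 1.77 F [0.8 0.2 0.1] w 0.0853 j [ 0.08  0.18 -0.26  1.98  0.06  0.99 -1.98]
sign -1 turn deg [0.01 0.04 0.02] shift now-axes mm [-198.5   71.1  -14.8] shift target-axes [-198.5   71.2  -14.9]
```

```bash
python3 -m jog '0 0 0 -38 0 -3 1; 0 0 0 -38 0 -3 1; 0 0 0 -38 5 -3 1; 0 0 0 -38 10 -3 1; 0 0 0 -30 15 -3 1'; python3 - <<'E'
from plan import *
rel((.513,.2103,.110),-1)
E
```

```text
clock: 2.18
tcp_pos: [0.5106, 0.1961, 0.202]
orientation: [-1.106, 1.352, -1.352]
contact_force: [0.8, 0.4, 0.5]
grip_width: 0.0853
tcp [0.5106 0.1961 0.202 ] t 2.18 F [0.8 0.4 0.5] w 0.0853 j [-0.19  0.32 -0.35  1.88  0.13  0.96 -2.37]
sign -1 turn deg [-0.12  0.14 -0.14] shift now-axes mm [-14.2  92.   -0.6] shift target-axes [-14.4  92.   -0.5]
```

```bash
python3 -m jog '0 0 0 -10 20 0 1; 0 0 0 -5 20 0 1; 0 0 0 0 20 0 1; 0 0 0 0 20 0 1; 0 0 0 0 0 0 1'; python3 - <<'E'
from plan import *
from bench import imaging
import cv2
rel((.513,.2103,.032),-1)
for n in("scene","top"):
    f=imaging.grab_frame(n); np.savez(f"{n}1.npz",**f)
    c=f["color"][:,:,::-1]
    c=c[60:260,90:290] if n=="top" else c[50:230,210:400]
    cv2.imwrite(f"pics/{n}1.png",cv2.resize(c,None,fx=3,fy=3,interpolation=2))
E
```

```text
clock: 2.6
tcp_pos: [0.5103, 0.2059, 0.1173]
orientation: [-1.116, 1.357, -1.354]
contact_force: [-0.9, -0.0, 0.1]
grip_width: 0.0848
tcp [0.5103 0.2059 0.1173] t 2.6 F [-0.9 -0.   0.1] w 0.0848 j [-0.23  0.44 -0.33  1.93  0.19  0.81 -2.44]
sign -1 turn deg [0.34 0.08 0.25] shift now-axes mm [-5.2 85.3  2.3] shift target-axes [-4.9 85.3  1.7]
```

```bash
sleep 1
```

```text
(no output)
```

View pics/scene1.png

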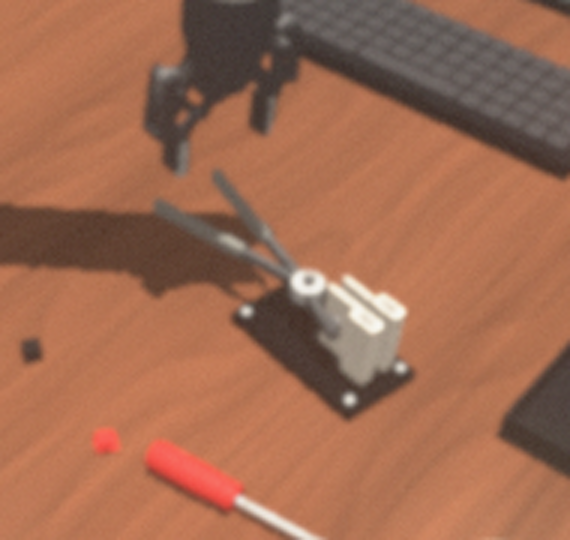

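View pics/top1.png

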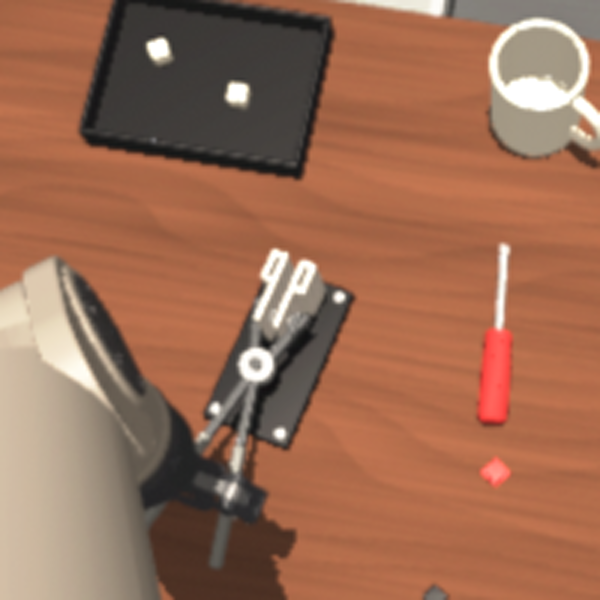

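```bash
python3 - <<'E'
from h import *
g=load("scene1.npz")
for z in(.12,.13):
    a=onz(g,269.5,106,z);b=onz(g,297.5,93,z);print(a,b,(a+b)/2,np.linalg.norm(a-b))
E
```

```text
[0.49480233 0.1762445  0.12      ] [0.51597876 0.26617811 0.12      ] [0.50539055 0.2212113  0.12      ] 0.09239316147720629
[0.50248441 0.16629312 0.13      ] [0.52335145 0.25491278 0.13      ] [0.51291793 0.21060295 0.13      ] 0.09104326947540073
```

```bash
python3 -m jog '0 0 0 -2.5 10 1 1; 0 0 0 -2.5 14 1 1; 0 0 0 0 14 0 1; 0 0 0 0 14 0 1; 0 0 0 0 0 0 1'; python3 - <<'E'
from plan import *
rel((.513,.2103,.032),-1)
E
```

```text
clock: 3.12
tcp_pos: [0.5153, 0.2112, 0.0678]
orientation: [-1.111, 1.355, -1.354]
contact_force: [-0.4, 0.4, 0.6]
grip_width: 0.0854
tcp [0.5153 0.2112 0.0678] t 3.12 F [-0.4  0.4  0.6] w 0.0854 j [-0.26  0.52 -0.31  1.95  0.23  0.71 -2.48]
sign -1 turn deg [0.1  0.04 0.07] shift now-axes mm [ 1.3 35.8 -2. ] shift target-axes [ 1.3 35.8 -2. ]
```

```bash
python3 -m jog '0 0 0 0.5 10 -1 1; 0 0 0 0.5 10 -1 1; 0 0 0 0 10 0 1; 0 0 0 0 9 0 1; 0 0 0 0 0 0 1'; python3 - <<'E'
from plan import *
from bench import imaging
import cv2
rel((.513,.2103,.030),-1)
f=imaging.grab_frame("scene")
c=f["color"][:,:,::-1][70:220,230:370]
cv2.imwrite("pics/scene2.png",cv2.resize(c,None,fx=4,fy=4,interpolation=2))
E
```

```text
clock: 3.53
tcp_pos: [0.5127, 0.2105, 0.0284]
orientation: [-1.112, 1.355, -1.354]
contact_force: [-0.5, -0.0, 0.2]
grip_width: 0.0852
tcp [0.5127 0.2105 0.0284] t 3.53 F [-0.5 -0.   0.2] w 0.0852 j [-0.28  0.57 -0.29  1.97  0.26  0.63 -2.5 ]
sign -1 turn deg [0.13 0.05 0.1 ] shift now-axes mm [ 0.1 -1.6  0.3] shift target-axes [ 0.1 -1.6  0.3]
```

```bash
sleep 1
```

```text
(no output)
```

View pics/scene2.png

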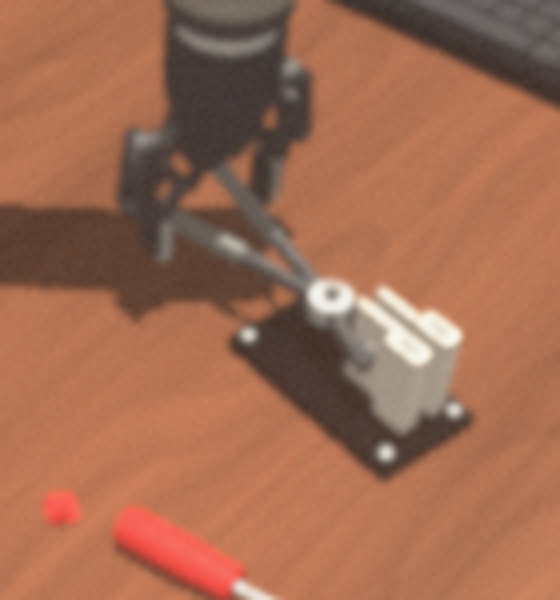

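The fingers straddle both handles, with the handles at (210,235) and (240,190) in the crop, and nothing is touching. Next I squeeze.

```bash
python3 -m jog '0 0 0 0 0 0 0.75; 0 0 0 0 0 0 0.7; 0 0 0 0 0 0 0.65; 0 0 0 0 0 0 0.6; 0 0 0 0 0 0 0.55' 25; python3 -m jog '0 0 0 0 0 0 0.52; 0 0 0 0 0 0 0.48; 0 0 0 0 0 0 0.45; 0 0 0 0 0 0 0.42; 0 0 0 0 0 0 0.40'
```

```text
clock: 4.0
tcp_pos: [0.5145, 0.212, 0.0311]
orientation: [-1.106, 1.353, -1.353]
contact_force: [0.2, 2.4, 3.3]
grip_width: 0.0468
clock: 4.42
tcp_pos: [0.5142, 0.2117, 0.0305]
orientation: [-1.107, 1.354, -1.353]
contact_force: [1.0, 4.1, 3.9]
grip_width: 0.0344
```

```bash
python3 -m jog '0 0 0 0 0 0 0.37; 0 0 0 0 0 0 0.35; 0 0 0 0 0 0 0.33; 0 0 0 0 0 0 0.33; 0 0 0 0 0 0 0.33'; python3 - <<'E'
from bench import imaging
import cv2,numpy as np
for n,(a,b,c,d) in dict(scene=(70,220,230,370),top=(120,270,110,260)).items():
    f=imaging.grab_frame(n); np.savez(n+"3.npz",**f)
    cv2.imwrite(f"pics/{n}3.png",cv2.resize(f["color"][a:b,c:d,::-1],None,fx=4,fy=4,interpolation=2))
E
```

```text
clock: 4.83
tcp_pos: [0.5139, 0.2113, 0.0304]
orientation: [-1.108, 1.354, -1.354]
contact_force: [0.2, 5.5, 3.7]
grip_width: 0.0283
```

```bash
sleep 1
```

```text
(no output)
```

View pics/scene3.png

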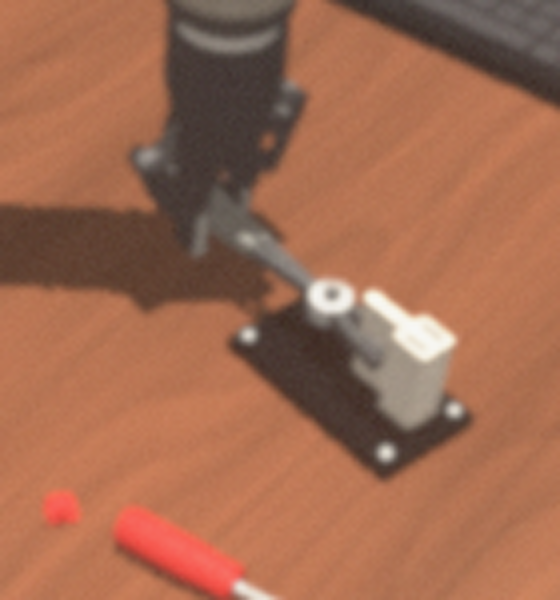

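View pics/top3.png

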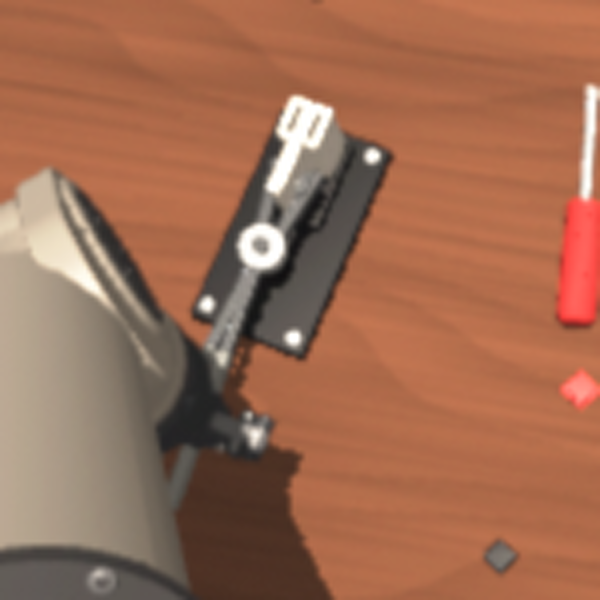

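The two clip plates now touch: there is no gap at (305,120) in the top crop or (420,325) in the scene crop. Next I open the gripper slowly and check that the clip stays shut.

```bash
python3 -m jog '0 0 0 0 0 0 0.4; 0 0 0 0 0 0 0.48; 0 0 0 0 0 0 0.56; 0 0 0 0 0 0 0.64; 0 0 0 0 0 0 0.72'; python3 -m jog '0 0 0 0 0 0 0.8; 0 0 0 0 0 0 0.9; 0 0 0 0 0 0 1; 0 0 0 0 0 0 1; 0 0 0 0 0 0 1'; python3 - <<'E'
from plan import *
rel((.5127,.2105,.15),-1)
E
```

```text
clock: 5.35
tcp_pos: [0.5135, 0.2102, 0.0299]
orientation: [-1.11, 1.354, -1.355]
contact_force: [1.6, 2.3, -2.5]
grip_width: 0.0615
clock: 5.77
tcp_pos: [0.5136, 0.2107, 0.0303]
orientation: [-1.109, 1.354, -1.354]
contact_force: [-0.3, -0.1, -0.2]
grip_width: 0.0855
tcp [0.5136 0.2107 0.0303] t 5.77 F [-0.3 -0.1 -0.2] w 0.0855 j [-0.28  0.57 -0.29  1.97  0.26  0.63 -2.5 ]
sign -1 turn deg [0.02 0.03 0.04] shift now-axes mm [   0.4 -119.7   -0.9] shift target-axes [   0.4 -119.7   -0.8]
```

```bash
python3 -m jog '0 0 0 0 -8 0 1; 0 0 0 0 -15 0 1; 0 0 0 0 -20 0 1; 0 0 0 0 -30 0 1; 0 0 0 0 -35 0 1';python3 -m jog '0 0 0 0 -30 0 1; 0 0 0 30 -30 -10 1; 0 0 0 38 0 -10 1; 0 0 0 38 0 0 1; 0 0 0 38 0 0 1'; python3 -m jog '0 0 0 38 0 0 1; 0 0 0 38 0 0 1; 0 0 0 38 0 0 1; 0 0 0 20 0 0 1; 0 0 0 0 0 0 1';  python3 - <<'E'
from bench import imaging
import cv2,numpy as np
for n,(a,b,c,d) in dict(scene=(70,220,230,370),top=(120,270,110,260)).items():
    f=imaging.grab_frame(n); np.savez(n+"4.npz",**f)
    cv2.imwrite(f"pics/{n}4.png",cv2.resize(f["color"][a:b,c:d,::-1],None,fx=4,fy=4,interpolation=2))
    cv2.imwrite(f"pics/{n}4f.png",f["color"][:,:,::-1])
E
```

```text
clock: 6.18
tcp_pos: [0.5126, 0.2105, 0.1387]
orientation: [-1.112, 1.355, -1.354]
contact_force: [-0.2, 0.7, 0.6]
grip_width: 0.0852
clock: 6.6
tcp_pos: [0.4657, 0.0741, 0.1983]
orientation: [-1.108, 1.352, -1.354]
contact_force: [0.6, -0.0, -0.8]
grip_width: 0.0854
clock: 7.02
tcp_pos: [0.4384, -0.0613, 0.1974]
orientation: [-1.106, 1.359, -1.361]
contact_force: [0.8, -0.0, 0.5]
grip_width: 0.0853
```

```bash
sleep 1
```

```text
(no output)
```

View pics/scene4.png

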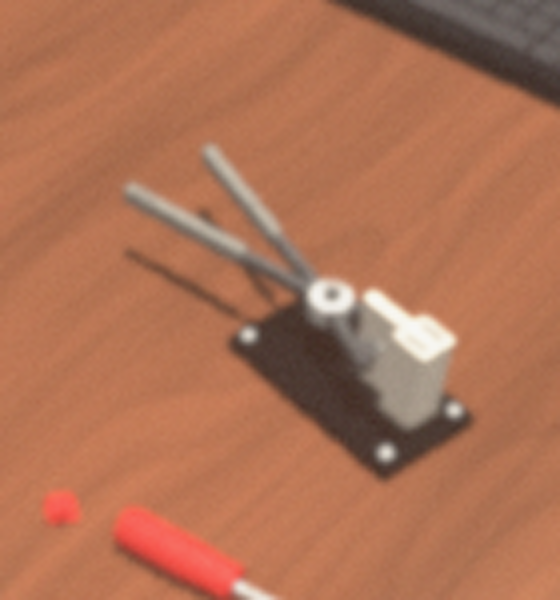

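View pics/top4f.png

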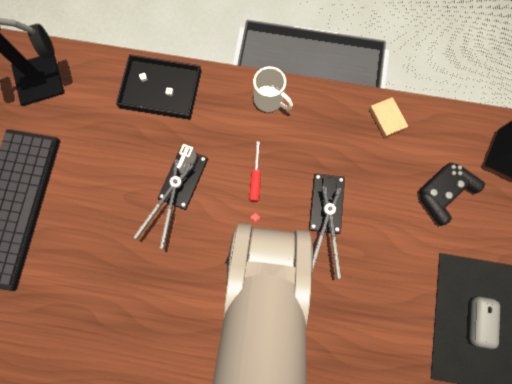

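```bash
python3 -m jog '0 0 0 0 0 0 1; 0 0 0 0 0 0 1; 0 0 0 0 0 0 1; 0 0 0 0 0 0 1; 0 0 0 0 0 0 1'; python3 - <<'E'
from bench import r
print(r.hand_in())
E
```

```text
clock: 7.53
tcp_pos: [0.4402, -0.0556, 0.197]
orientation: [-1.109, 1.353, -1.353]
contact_force: [0.0, 0.4, 0.1]
grip_width: 0.0854
the job is handed in; nothing more can be done
None
```

I squeezed the handles of the pliers holding the white clip until the clip's two halves met. I then let go, backed the arm clear and handed the job in at 7.5 s. No verdict was reported.

- **Clip:** it stayed shut after release, with no gap between the plates in the scene and top pictures.
- **Handles:** they sprang back to where they started in the top view, with ends near pixels (137,237) and (163,247).
- **Other pliers:** they looked unmoved, though the arm covered part of their handles in the last top picture. The robot never went near them at their height.
- **Forces:** the readings I took at the end of each move peaked at about 7 N during the squeeze. The last one was about 0 N, with the arm touching nothing.

No check failed. The two cameras agreed on the handle positions to within about 2 mm. They differed by about 10–18 mm on the pivot ring, because its height is uncertain, so I didn't use the ring and worked from the handles instead.

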